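# Tighten the deck panel's cam clamp with a hex key

## Task

The deck panel is loose in its bench clamp: take the red T-handled hex key from its stand, fit it down the clamp's hole into the hidden hexagon socket, pressing only lightly and turning it until it drops fully in, and turn it clockwise until the clamp is just tight, without forcing it. Then put the key back upright in its stand, fully down, and let go; leave the smokestack, lighthouse, rasp and granite weight where they are.

Things in the scene. Friction and masses are not known exactly. Their poses are not given: they have to be found in the camera images.
- key_handle (a point): Centre of the handle of the T-handled hex key (loose, 450 g, standing upright in its stand). Red bar handle with black ends, 110 mm long (along this point's x), 26 mm wide (y), 24 mm high (z). It is 58 mm clear above the stand's top; grip it across the 26 mm width with about 40 N or more. The tip face lies 130 mm below this point.
- key_tip (a point): Centre of the key's tip face, on the shank axis, 130 mm below the handle centre, axes as the handle's. The dark steel shank is a hexagon 19 mm across flats (22 mm across corners); two of the six flats face the handle's two ends. The lowest 3 mm are a centring cone, 12 mm across at the tip face, some 19 mm where it meets the hexagon.
- stand_hole (a point): Centre of the round hole in the top of the fixed birch key stand (block 70 x 116 x 75 mm high); z up. Hole 27 mm across, 60 mm deep, its flat bottom 15 mm above the bench: the key stands in it with its tip on that bottom.
- bore_mouth (a point): Centre of the round hole in the flat top of the rusted iron cam clamp (body 84 x 74 mm, fixed), 80 mm above the bench; z up, x towards the deck panel. A bright steel bush lines the hole: coned mouth 31 mm across narrowing within 4 mm to a bore 23 mm across.
- bush_foot (a point): Point on the hole's axis, 23 mm below the mouth, where the bush ends; axes as the clamp's. Below it is the rigid cam screw, its face 24 to 32 mm below the mouth, different each time, with a hexagon socket 20 mm across flats and 14 mm deep. Not lined up, the key stops with its tip 3 mm below that face; dropped in, 14 mm below it. Press the key with less than 25 N.
- cam_screw (a joint): Turn of the cam screw, rad, growing clockwise seen from above. Starts slack, 0.1 to 0.35; at 1.0 the panel is tight and the screw meets a hard stop. It turns stiffly (0.15 N m) and stays put; do not force it (under 0.35 N m). It does not tell how the hexagon lies: same every 60 degrees, the key enters within about 5. Its frame's origin: on the hole's axis, 42 mm below the socket's bottom.
- lighthouse_mid (a point): Middle of the white and red lighthouse model, loose, 72 mm across its foot, 172 mm high, this point 86 mm up. Not to be moved.
- smokestack_mid (a point): Middle of the upright copper smokestack, loose, 64 mm across its flange, 120 mm high, this point 60 mm up. Not to be moved.
- rasp_mid (a point): Middle of the rasp lying on the bench, loose, 260 mm long (along its x), 29 mm thick. Not to be moved.
- granite_mid (a point): Middle of the round granite weight, loose, 64 mm across, 43 mm high, lying on the deck panel (20 mm thick). Not to be moved.
Things that resemble listed ones, but are neither listed nor needed, are in the scene too. Of the things that look like the part that bears key_handle, the smallest one is meant.

How it is judged:
By the outcome, as a careful person would: the job done as asked, in the order asked, and still so for the second after the job is handed in, with the robot touching nothing.
It also fails if it takes over 58 s, if anything falls off the work surface, if the arm or the gripper's body presses on something with over 40 N, if the wrist force passes 120 N, or if a joint passes its speed limit or range.

## Robot

A 7-joint arm with a two-finger parallel gripper is mounted at the origin on the work surface. World frame = base frame: x ahead of the robot, y to its left, z up, the work surface at z = 0. Lengths are in m, angles in degrees, forces in N, time in s.
With the tool pointing down it reaches from about 0.425 to 0.875 m from the base axis. Payload 4.7 kg.
Tool frame: the origin (TCP) lies midway between the tips of the shut fingers; the grasp point (between the pads) lies 19 mm behind it; z points along the fingers, x is the direction in which the jaws open and shut, and the axes are right-handed (so a half turn about z gives the same grasp; the last joint's range is limited). The gripper opens to 87 mm and grips with 3 to 60 N. Pads are 19 mm wide; open, the fingers measure 117 mm over their backs; the gripper's body (75 mm by 190 mm) begins 51 mm behind the grasp point.
Start: joints at [-74.994, 18.392, -4.016, 83.108, 1.295, 78.541, -3.26], TCP at [0.159, 0.63, 0.223] pointing down, gripper open.
Joint ranges: [-163.93, 163.93], [-17.29, 119.83], [-79.2, 71.16], [3.27, 140.29], [-89.18, 269.18], [5.43, 117.66], [-154.24, 154.24]. Speed limits (degrees/s): [147.25, 147.25, 180, 180, 180, 180, 180].

## Interface

Orientations are given as [roll, pitch, yaw] about the fixed x, y, z axes, in that order (R = Rz(yaw) Ry(pitch) Rx(roll)).
In Python, from cell import telemetry, optics, env gives the robot as it stands.
- The arm moves only by the tool arm_command, never from a script. Its arguments are lists of equal length, an entry for each row: "translation": the shift along the tool's x, y, z in cm, a list of three; "twist": the turn about the tool's z in degrees. In form: {"translation": [[x, y, z], ...], "twist": [twist, ...]}. A call has 1 to 10 rows; each row shifts and turns the pose as measured when the row begins, along the tool's axes as they then stand; what a row does not reach is not made up. A row lasts 1/8 s, in which the tool goes at most 62.5 mm and 10.7 degrees, less where a joint would pass 70% of its speed; a pose out of reach is approached as far as the arm can. A call is refused whole if a number of a shift passes 6.25 or a number of a turn 10.7, either way. A call with a gripper value outside its range is refused whole. "grip" is the opening in per cent of the stroke, from 0 (shut) to 100 (fully open), set as the call begins (left out, the last holds). The fingers move at their own pace and stop on an object; "force" is the grip in N (left out, the last holds). Time passes only in rows, so rows that do not move let the fingers close. It gives the time, the measured TCP pose, the force and the opening at its end, in the units of the state.
- telemetry.get_obs(): the state, without advancing time (a new reading comes with each control period).
- optics.read_camera(name): name is "scene" or "top" or "wrist"; returns a dict with "img" (420x560x3 uint8, blue, green, red), "fx", "fy", "cx", "cy" (pixels), "dist" ([k1, k2, p1, p2, k3] as OpenCV has them; the pictures are not rectified), "extrinsics" (4x4, takes a point from camera to world coordinates); the wrist camera has in their place "hand_eye" (4x4, takes a point from camera to tool coordinates, whose origin is the TCP and whose axes are the tool frame's). Camera axes: x right, y up, looking along -z (the intrinsics and any distortion apply to the point x, -y, -z); pixel columns grow to the right and rows downward; lengths in m; the calibration is good to about 2 mm. A picture is of the moment at which its call begins: read the wrist's pose just before it. There is no depth.
- env.sign_off(): hands the job in, once; it reports no verdict.
The state is a dict: "time_s": time; "qpos": joint angles; "joint_velocities": joint speeds; "effort": joint torques, N m; "tool_pos": TCP position; "tool_rot": TCP orientation; "force": force on the tool from outside, world axes, zero at the start; "wrist_torque": the same for the moment, N m; "grip_width": finger opening in m.
Only numpy, scipy, OpenCV 4.12 (cv2) and the standard library are available. Lean on these libraries where they do the work, as an engineer would, in place of code of your own. Each camera call takes 0.05 s, during which the arm holds its last target. There are 200 camera calls.

## Working session

There is one attempt and no reset: what is moved stays moved. The work goes in short steps, Python scripts to look and compute and a tool call to move; the robot and the scene stay as the last step left them, time stands still between calls to the robot, and variables do not carry over. Pictures are saved under pics/ and viewed, about 8 in all and at most 12, crops included, and the job is handed in when it is done.

Besides the shell and the picture viewer there is one more tool, called as a command line: name --pt "numbers of a row" for each row, then --argument value for the rest. arm_command: Moves the arm, as the interface text tells. Its arguments: {"type":"object","properties":{"translation":{"type":"array","items":{"type":"array","items":{"type":"number"}}},"twist":{"type":"array","items":{"type":"number"}},"grip":{"type":"number"},"force":{"type":"number"}},"required":["translation","twist"]}

```bash
mkdir -p pics; ls
cat > h.py <<'E'
import numpy as np, cv2
from cell import telemetry, optics, env
from scipy.spatial.transform import Rotation as R
def pose(o=None):
    o=o or telemetry.get_obs(); T=np.eye(4); T[:3,:3]=R.from_euler('xyz',o['tool_rot'],degrees=True).as_matrix(); T[:3,3]=o['tool_pos']; return T
def cam(n):
    T=pose(); c=optics.read_camera(n)
    c['E']=np.array(c['extrinsics']) if 'extrinsics' in c else T@np.array(c['hand_eye'])
    c['K']=np.array([[c['fx'],0,c['cx']],[0,c['fy'],c['cy']],[0,0,1.]]); c['dist']=np.array(c['dist'],float); return c
def ray(c,uv):
    p=cv2.undistortPoints(np.array(uv,float).reshape(-1,1,2),c['K'],c['dist']).reshape(-1,2)
    d=np.c_[p[:,0],-p[:,1],-np.ones(len(p))]@c['E'][:3,:3].T
    return c['E'][:3,3],d
def onz(c,uv,z):
    o,d=ray(c,uv); return o+d*((z-o[2])/d[:,2])[:,None]
def proj(c,P):
    P=(np.atleast_2d(P)-c['E'][:3,3])@c['E'][:3,:3]; P=P*[1,-1,-1]
    return cv2.projectPoints(P,np.zeros(3),np.zeros(3),c['K'],c['dist'])[0].reshape(-1,2)
def tri(l):
    A=np.zeros((3,3));b=np.zeros(3)
    for c,uv in l:
        o,d=ray(c,uv);d=d[0]/np.linalg.norm(d[0]);M=np.eye(3)-np.outer(d,d);A+=M;b+=M@o
    return np.linalg.solve(A,b)
E
python3 - <<'E'
from h import *
import pickle
print(telemetry.get_obs())
for n in ('scene','top','wrist'):
    c=cam(n); pickle.dump(c,open(n+'.pkl','wb')); cv2.imwrite(f'pics/{n}0.png',c['img'])
    print(n,c['fx'],c['dist'],c['E'].round(3).tolist())
E
```

```text
pics
{'time_s': 0.0, 'qpos': array([-74.99416152,  18.43928595,  -4.01632381,  83.17439808,
         1.29426078,  78.54214239,  -3.2571444 ]), 'joint_velocities': array([ 0.0540979 ,  0.00378327,  0.05609507,  0.03905567, -0.0772246 ,
       -0.00959898,  0.10763183]), 'effort': array([ 7.06079463e-04, -4.91303444e+01, -4.03353274e-01, -3.12524414e+01,
       -6.37616334e-02,  4.37788549e-02,  1.67273074e-04]), 'tool_pos': array([0.15932723, 0.62959311, 0.22146349]), 'tool_rot': array([1.79995168e+02, 1.10619337e-01, 7.58073553e+01]), 'force': array([ 0.4605742 ,  0.09296218, -0.21353086]), 'wrist_torque': array([ 0.04170106,  0.00824656, -0.00784634]), 'grip_width': 0.0873779182024433}
scene 428.39688033474977 [0.03904319 0.         0.         0.         0.        ] [[-0.711, -0.425, 0.559, 1.294], [0.703, -0.407, 0.584, 0.696], [-0.021, 0.808, 0.588, 0.942], [0.0, 0.0, 0.0, 1.0]]
top 508.8380754819351 [0.03801933 0.         0.         0.         0.        ] [[0.007, 0.991, -0.136, 0.298], [-1.0, 0.008, 0.007, -0.165], [0.008, 0.136, 0.991, 1.665], [0.0, 0.0, 0.0, 1.0]]
wrist 308.8552438538513 [-0.06494578  0.          0.          0.          0.        ] [[0.244, -0.923, -0.297, 0.077], [0.97, 0.232, 0.076, 0.65], [-0.002, -0.307, 0.952, 0.382], [0.0, 0.0, 0.0, 1.0]]
```

View pics/scene0.png

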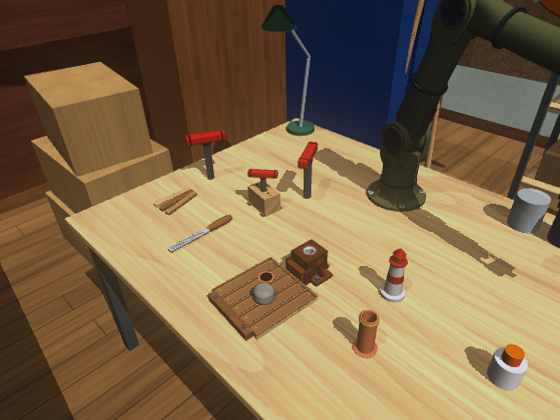

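View pics/top0.png

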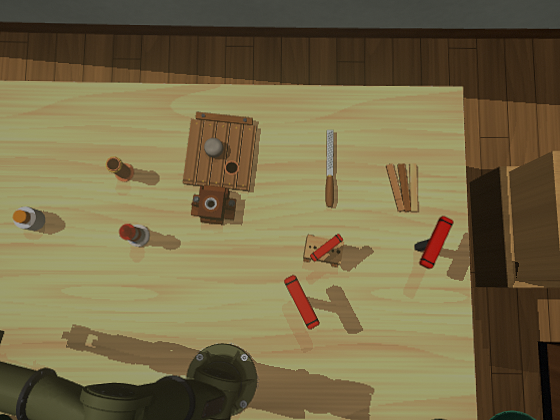

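The scene view shows the wanted small key in its stand at about (263,173), with two larger decoys at (207,140) and (308,155). The clamp hole is at (309,250). In the top view the key is at about (327,247) and the bore at (211,204).

Run:
```python
from h import *
import pickle
s,t=[pickle.load(open(n+'.pkl','rb')) for n in('scene','top')]
def red(c,x0,y0,x1,y1):
    hsv=cv2.cvtColor(c['img'],cv2.COLOR_BGR2HSV); m=((hsv[...,0]<8)|(hsv[...,0]>172))&(hsv[...,1]>170)&(hsv[...,2]>60)
    k=np.zeros(m.shape,np.uint8);k[y0:y1,x0:x1]=m[y0:y1,x0:x1]*255
    ct=max(cv2.findContours(k,0,1)[0],key=cv2.contourArea); return ct
ct=red(t,305,228,348,265); cs=red(s,244,163,282,182)
for c,q in((t,ct),(s,cs)): print(cv2.minAreaRect(q),cv2.boundingRect(q))
rt=cv2.minAreaRect(ct); rs=cv2.minAreaRect(cs)
print('top@.157',onz(t,rt[0],.155),'tri',tri([(t,rt[0]),(s,rs[0])]), 'scene@.15',onz(s,rs[0],.148))
b=onz(t,cv2.boxPoints(rt),.155); e=[b[1]-b[0],b[2]-b[1]]
for v in e: print(np.linalg.norm(v),np.degrees(np.arctan2(v[1],v[0])))
print('bore',onz(t,[(211,204)],.08),onz(s,[(309,250.5)],.08))
for n,c,(x0,y0,x1,y1) in(('t',t,(185,175,355,275)),):
    cv2.imwrite('pics/crop_t.png',cv2.resize(c['img'][y0:y1,x0:x1],None,fx=4.5,fy=4.5,interpolation=2))
a=cv2.resize(s['img'][155:295,235:345],None,fx=4,fy=4,interpolation=2);cv2.imwrite('pics/crop_s.png',a)
for n,p in dict(light=((125,231),.17),stack=((115,163),.12),gran=((213,147),.06)).items(): print(n,onz(t,[p[0]],p[1]))
```

```text
((326.0653991699219, 247.2269287109375), (8.332051277160645, 35.78396224975586), 52.12501525878906) (310, 234, 33, 27)
((262.4654846191406, 173.15606689453125), (29.22271156311035, 7.72614860534668), 3.012787342071533) (248, 169, 30, 9)
top@.157 [[ 0.40676316 -0.3148505   0.155     ]] tri [ 0.40742109 -0.31575092  0.14603973] scene@.15 [[ 0.40961704 -0.31327533  0.148     ]]
0.10711598122359973 -51.93071523585877
0.02466129033484633 -142.3973598923827
bore [[0.5456236  0.03950323 0.08      ]] [[0.54883872 0.04167254 0.08      ]]
light [[0.44923791 0.27750932 0.17      ]]
stack [[0.66494769 0.33283727 0.12      ]]
gran [[0.73540728 0.04018044 0.06      ]]
```

View pics/crop_t.png

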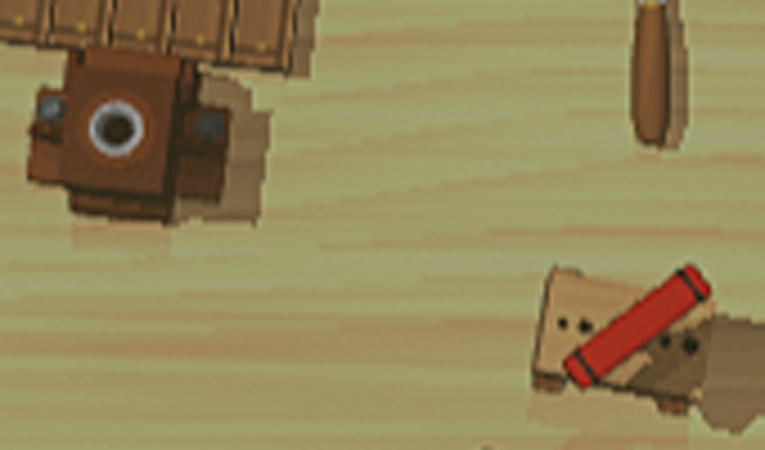

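```bash
cat >> h.py <<'E'
def plan(goal,yaw,n,polar=True,dec=2):
    """rows from the measured pose to goal: prints translations (cm, tool axes) and twists"""
    o=telemetry.get_obs(); p=np.array(o['tool_pos']); y0=o['tool_rot'][2]; dy=(yaw-y0+180)%360-180
    print('at',p.round(4),np.round(o['tool_rot'],2),'t',round(o['time_s'],2))
    g=np.array(goal,float); q=[]
    for i in range(n+1):
        s=i/n; z=p[2]+(g[2]-p[2])*min(1,s*(2 if polar else 1))
        if polar:
            r=np.hypot(*p[:2])*(1-s)+np.hypot(*g[:2])*s; a0=np.arctan2(p[1],p[0]);a=a0+s*(np.arctan2(g[1],g[0])-a0); q.append([r*np.cos(a),r*np.sin(a),z])
        else: q.append(p+(g-p)*s)
    tr=[]
    for i in range(n):
        Y=np.radians(y0+dy*i/n); d=(np.array(q[i+1])-q[i])*100
        tr.append([round(float(v),dec) for v in (d[0]*np.cos(Y)+d[1]*np.sin(Y), d[0]*np.sin(Y)-d[1]*np.cos(Y), -d[2])])
    print(tr,[round(-dy/n,1)]*n)
E
python3 - <<'E'
from h import *
plan((.407,-.316,.27),38,24,dec=1)
E
```

```text
at [0.1593 0.6297 0.2217] [1.800e+02 8.000e-02 7.581e+01] t 0.15
[[-0.8, 5.3, -0.4], [-1.1, 5.2, -0.4], [-1.3, 5.1, -0.4], [-1.6, 5.0, -0.4], [-1.9, 4.8, -0.4], [-2.1, 4.7, -0.4], [-2.4, 4.5, -0.4], [-2.6, 4.3, -0.4], [-2.8, 4.1, -0.4], [-3.0, 3.9, -0.4], [-3.2, 3.7, -0.4], [-3.4, 3.5, -0.4], [-3.5, 3.3, -0.0], [-3.7, 3.1, -0.0], [-3.8, 2.8, -0.0], [-3.9, 2.6, -0.0], [-4.0, 2.3, -0.0], [-4.1, 2.1, -0.0], [-4.2, 1.8, -0.0], [-4.2, 1.6, -0.0], [-4.3, 1.3, -0.0], [-4.3, 1.1, -0.0], [-4.3, 0.8, -0.0], [-4.3, 0.6, -0.0]] [np.float64(1.6), np.float64(1.6), np.float64(1.6), np.float64(1.6), np.float64(1.6), np.float64(1.6), np.float64(1.6), np.float64(1.6), np.float64(1.6), np.float64(1.6), np.float64(1.6), np.float64(1.6), np.float64(1.6), np.float64(1.6), np.float64(1.6), np.float64(1.6), np.float64(1.6), np.float64(1.6), np.float64(1.6), np.float64(1.6), np.float64(1.6), np.float64(1.6), np.float64(1.6), np.float64(1.6)]
```

arm_command --pt "-0.8 5.3 -0.5" --pt "-1.1 5.2 -0.5" --pt "-1.3 5.1 -0.5" --pt "-1.6 5.0 -0.5" --pt "-1.9 4.8 -0.5" --pt "-2.1 4.7 -0.5" --pt "-2.4 4.5 -0.5" --pt "-2.6 4.3 -0.5" --pt "-2.8 4.1 -0.5" --pt "-3.0 3.9 -0.5" --twist '[1.6, 1.6, 1.6, 1.6, 1.6, 1.6, 1.6, 1.6, 1.6, 1.6]' --grip 100

```text
time_s: 1.4
tool_pos: [0.5253, 0.2754, 0.2675]
tool_rot: [-179.9, 0.5, 59.9]
force: [-0.7, 0.3, 0.7]
grip_width: 0.0873
```

```bash
sed -i 's/\[round(-dy\/n,1)\]/[round(float(-dy\/n),1)]/' h.py
python3 - <<'E'
from h import *
plan((.407,-.316,.27),38,16,dec=1); print(telemetry.get_obs()['qpos'].round(1))
E
```

```text
at [0.5253 0.2754 0.2675] [-179.86    0.49   59.93] t 1.4
[[-2.8, 3.2, -0.0], [-2.9, 3.0, -0.0], [-3.0, 2.9, -0.0], [-3.1, 2.7, -0.0], [-3.2, 2.5, -0.0], [-3.3, 2.4, -0.0], [-3.4, 2.2, -0.0], [-3.5, 2.0, -0.0], [-3.5, 1.8, -0.0], [-3.6, 1.6, -0.0], [-3.6, 1.4, -0.0], [-3.7, 1.2, -0.0], [-3.7, 1.0, -0.0], [-3.7, 0.9, -0.0], [-3.7, 0.7, -0.0], [-3.7, 0.5, -0.0]] [1.4, 1.4, 1.4, 1.4, 1.4, 1.4, 1.4, 1.4, 1.4, 1.4, 1.4, 1.4, 1.4, 1.4, 1.4, 1.4]
[-42.6  10.7  14.3  87.8  -2.5  82.3  31.7]
```

arm_command --pt "-2.8 3.2 0" --pt "-2.9 3.0 0" --pt "-3.0 2.9 0" --pt "-3.1 2.7 0" --pt "-3.2 2.5 0" --pt "0 0 0" --twist '[1.4, 1.4, 1.4, 1.4, 1.4, 0]'

```text
time_s: 2.15
tool_pos: [0.5649, 0.0589, 0.2676]
tool_rot: [-180.0, 0.6, 52.1]
force: [0.0, 0.2, 0.3]
grip_width: 0.0868
```

Run:
```python
from h import *
import pickle
c=cam('wrist');pickle.dump(c,open('w1.pkl','wb'));print(proj(c,[(.546,.04,.08),(.407,-.316,.157)]))
cv2.imwrite('pics/w1.png',c['img'])
plan((.407,-.316,.27),38,11,dec=1)
```

```text
[[258.72058017 184.74356976]
 [-59.04512302 293.35565114]]
at [0.5647 0.0617 0.2673] [-179.91    0.59   52.33] t 2.2
[[-3.3, 2.3, -0.0], [-3.3, 2.1, -0.0], [-3.4, 1.9, -0.0], [-3.5, 1.7, -0.0], [-3.5, 1.6, -0.0], [-3.6, 1.4, -0.0], [-3.6, 1.2, -0.0], [-3.6, 1.0, -0.0], [-3.6, 0.8, -0.0], [-3.6, 0.6, -0.0], [-3.6, 0.5, -0.0]] [1.3, 1.3, 1.3, 1.3, 1.3, 1.3, 1.3, 1.3, 1.3, 1.3, 1.3]
```

View pics/w1.png

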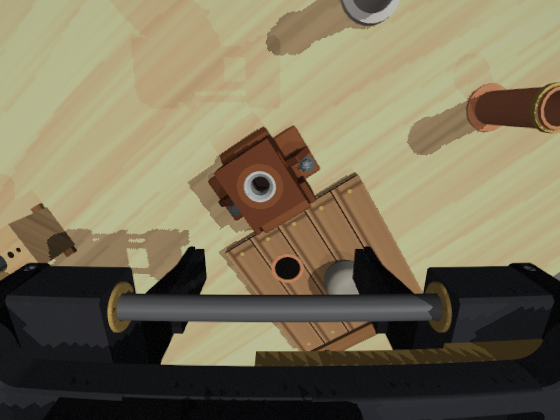

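The wrist view shows the clamp's bright bush at about (260,186), near the predicted (259,185). The dark hole at (287,268) is in the deck panel, so it is not the target.

arm_command --pt "-3.3 2.3 0" --pt "-3.3 2.1 0" --pt "-3.4 1.9 0" --pt "-3.5 1.7 0" --pt "-3.5 1.6 0" --pt "-3.6 1.4 0" --pt "-3.6 1.2 0" --pt "-3.6 1.0 0" --pt "-3.6 0.8 0" --pt "-3.6 0.6 0" --twist '[1.3, 1.3, 1.3, 1.3, 1.3, 1.3, 1.3, 1.3, 1.3, 1.3]'

```text
time_s: 3.45
tool_pos: [0.438, -0.28, 0.267]
tool_rot: [-179.7, 0.5, 40.9]
force: [-0.4, -0.1, -0.5]
grip_width: 0.0867
```

Run:
```python
from h import *
import pickle
w=pickle.load(open('w1.pkl','rb')); t=pickle.load(open('top.pkl','rb'))
def ring(c,x,y,r,th):
    g=c['img'][y-r:y+r,x-r:x+r].astype(int); m=((g.max(2)-g.min(2)<35)&(g.mean(2)>th)).astype(np.uint8)*255
    q=max(cv2.findContours(m,0,1)[0],key=cv2.contourArea); q=cv2.convexHull(q); e=cv2.fitEllipse(q); return (e[0][0]+x-r,e[0][1]+y-r),e[1]
for n,c,a in(('w',w,(260,186,24,110)),('t',t,(211,204,10,110))):
    p,ax=ring(c,*a); print(n,p,ax,onz(c,[p],.08)); 
print('tri',tri([(w,ring(w,260,186,24,110)[0]),(t,ring(t,211,204,10,110)[0])]))
telemetry.get_obs(); c=cam('wrist'); pickle.dump(c,open('w2.pkl','wb')); cv2.imwrite('pics/w2.png',c['img']); print(proj(c,[(.407,-.316,.157)]))
plan((.407,-.316,.27),38,2)
```

```text
w (259.36478424072266, 186.22959518432617) (30.73820686340332, 31.945974349975586) [[0.54782674 0.03948393 0.08      ]]
t (210.3576955795288, 203.13662433624268) (11.420439720153809, 11.793161392211914) [[0.54835764 0.04158934 0.08      ]]
tri [0.54714881 0.0407704  0.08632235]
[[230.17134571 214.83978565]]
at [ 0.434  -0.2851  0.2674] [-179.75    0.61   40.47] t 3.5
[[-2.03, 0.34, -0.26], [-2.02, 0.3, -0.0]] [1.2, 1.2]
```

View pics/w2.png

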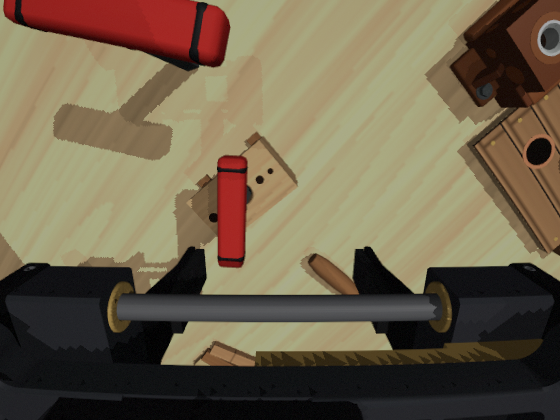

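Fingers straddle towards the stand key, whose red handle runs from (231,158) to (231,265). The large decoy is at top left, clear of the approach.

Run:
```python
from h import *
import pickle
c=pickle.load(open('w2.pkl','rb'))
hsv=cv2.cvtColor(c['img'],cv2.COLOR_BGR2HSV); m=((hsv[...,0]<8)|(hsv[...,0]>172))&(hsv[...,1]>170)&(hsv[...,2]>60)
m=m.astype(np.uint8)*255; m[:145]=0; m[275:]=0; m[:,:200]=0; m[:,265:]=0
q=max(cv2.findContours(m,0,1)[0],key=cv2.contourArea); r=cv2.minAreaRect(q); print(r,cv2.boundingRect(q))
b=cv2.boxPoints(r)
B=onz(c,b,.15); print(onz(c,[r[0]],.15)); 
for v in(B[1]-B[0],B[2]-B[1]): print(np.linalg.norm(v),np.degrees(np.arctan2(v[1],v[0])))
t=pickle.load(open('top.pkl','rb')); print('tri',tri([(c,r[0]),(t,(326.07,247.23))]))
plan((.4065,-.315,.19),38,4)
```

```text
((231.5, 214.5), (87.0, 29.0), 90.0) (217, 171, 30, 88)
[[ 0.40834331 -0.31745957  0.15      ]]
0.026550043798532236 40.931119678981496
0.08741776749817409 -50.874218288452745
tri [ 0.40707422 -0.31452013  0.15817184]
at [ 0.434  -0.2851  0.2674] [-179.75    0.61   40.47] t 3.5
[[-1.01, 0.15, 3.87], [-1.01, 0.14, 3.87], [-1.01, 0.13, -0.0], [-1.0, 0.12, -0.0]] [0.6, 0.6, 0.6, 0.6]
```

arm_command --pt "-2.0 0.35 0" --pt "-2.0 0.3 0" --pt "0 0 0" --twist '[1, 1, 0]'

```text
time_s: 3.88
tool_pos: [0.4073, -0.3157, 0.2677]
tool_rot: [-179.7, 0.6, 38.5]
force: [0.6, 0.1, -0.1]
grip_width: 0.0868
```

Run:
```python
from h import *
plan((.4075,-.316,.126),38.5,5,False)
```

```text
at [ 0.4073 -0.3157  0.2677] [-179.75    0.57   38.53] t 3.88
[[-0.0, 0.01, 2.83], [-0.0, 0.01, 2.83], [-0.0, 0.01, 2.83], [-0.0, 0.01, 2.83], [-0.0, 0.01, 2.83]] [0.0, 0.0, 0.0, 0.0, 0.0]
```

arm_command --pt "0 0 2.8" --pt "0 0 2.8" --pt "0 0 2.8" --pt "0 0 2.8" --pt "0 0 2.8" --pt "0 0 0" --twist '[0, 0, 0, 0, 0, 0]'

```text
time_s: 4.62
tool_pos: [0.412, -0.3098, 0.1237]
tool_rot: [-179.8, 0.3, 39.2]
force: [0.2, 0.6, -0.7]
grip_width: 0.0872
```

Run:
```python
from h import *
plan((.4075,-.316,.126),38.5,1,False); print(telemetry.get_obs()['qpos'].round(1))
```

```text
at [ 0.412  -0.3098  0.1237] [-179.76    0.35   39.17] t 4.62
[[-0.74, 0.19, -0.23]] [0.7]
[ -5.8   7.5  42.7 110.2  -5.3  64.7  78.1]
```

arm_command --pt "-0.75 0.2 -0.2" --pt "0 0 0" --twist '[0.7, 0]'

```text
time_s: 4.88
tool_pos: [0.409, -0.3168, 0.128]
tool_rot: [-179.9, 0.3, 38.5]
force: [-0.9, -0.1, 0.7]
grip_width: 0.0868
```

arm_command --pt "0 0 0" --pt "0 0 0" --pt "0 0 0" --pt "0 0 0" --twist '[0, 0, 0, 0]' --grip 0 --force 55

```text
time_s: 5.38
tool_pos: [0.4103, -0.3173, 0.13]
tool_rot: [179.9, 0.1, 38.5]
force: [0.9, 0.6, 0.5]
grip_width: 0.0551
```

Run:
```python
from h import *
plan((.4075,-.316,.126),38.5,1,False); o=telemetry.get_obs();print(o['grip_width'],o['force'],o['wrist_torque'])
```

```text
at [ 0.4103 -0.3173  0.13  ] [1.7991e+02 1.4000e-01 3.8500e+01] t 5.38
[[-0.14, -0.28, 0.4]] [0.0]
0.05508806814820242 [0.85934997 0.61233234 0.53212348] [-0.08205576  0.01980787 -0.00767286]
```

arm_command --pt "0 -0.1 0.2" --pt "0 -0.1 0.1" --pt "0 0 0.1" --pt "0 0 0.05" --pt "0 0 0.05" --pt "0 0 0" --twist '[0, 0, 0, 0, 0, 0]'

```text
time_s: 6.12
tool_pos: [0.409, -0.316, 0.1257]
tool_rot: [179.9, 0.1, 38.5]
force: [-0.8, -0.9, 2.0]
grip_width: 0.0254
```

Run:
```python
from h import *
plan((.4075,-.316,.126),38.5,1,False); o=telemetry.get_obs();print(o['grip_width'],o['force'],o['wrist_torque'])
```

```text
at [ 0.409  -0.316   0.1257] [1.799e+02 1.200e-01 3.849e+01] t 6.12
[[-0.12, -0.09, -0.03]] [-0.0]
0.02537883910203785 [-0.80683119 -0.87661627  1.96981362] [0.10502136 0.24610843 0.02356093]
```

arm_command --pt "0 0 -0.5" --pt "0 0 -0.7" --pt "0 0 -0.7" --pt "0 0 -0.7" --pt "0 0 -0.7" --twist '[0, 0, 0, 0, 0]' --force 60

```text
time_s: 6.75
tool_pos: [0.407, -0.3142, 0.1576]
tool_rot: [-179.8, 0.3, 38.5]
force: [-0.1, 0.3, -5.5]
grip_width: 0.0253
```

Run:
```python
from h import *
plan((.409,-.316,.225),38.5,7,False); o=telemetry.get_obs();print(o['grip_width'],o['force'],o['wrist_torque'])
```

```text
at [ 0.407  -0.3142  0.1576] [-179.8     0.27   38.49] t 6.75
[[0.01, 0.04, -0.96], [0.01, 0.04, -0.96], [0.01, 0.04, -0.96], [0.01, 0.04, -0.96], [0.01, 0.04, -0.96], [0.01, 0.04, -0.96], [0.01, 0.04, -0.96]] [-0.0, -0.0, -0.0, -0.0, -0.0, -0.0, -0.0]
0.025327445397501 [-0.10064918  0.28007942 -5.48788398] [-0.05077485  0.02156091  0.03044431]
```

arm_command --pt "0 0.1 -0.9" --pt "0 0.1 -0.9" --pt "0 0.1 -0.9" --pt "0 0.1 -0.9" --pt "0 0.1 -1.0" --pt "0 0.1 -1.0" --pt "0 0.1 -1.0" --twist '[0, 0, 0, 0, 0, 0, 0]'

```text
time_s: 7.62
tool_pos: [0.4121, -0.3202, 0.2286]
tool_rot: [-179.8, 0.2, 38.5]
force: [1.0, 0.1, -4.5]
grip_width: 0.0257
```

Run:
```python
from h import *
plan((.548,.0405,.225),66,10,dec=1); o=telemetry.get_obs();print(o['grip_width'],o['force'],o['wrist_torque'],o['qpos'].round(1))
```

```text
at [ 0.4121 -0.3202  0.2286] [-179.84    0.25   38.48] t 7.62
[[3.8, -0.8, 0.1], [3.8, -0.9, 0.1], [3.8, -1.0, 0.1], [3.8, -1.1, 0.1], [3.7, -1.2, 0.1], [3.7, -1.3, -0.0], [3.7, -1.4, -0.0], [3.7, -1.5, -0.0], [3.7, -1.6, -0.0], [3.7, -1.7, -0.0]] [-2.8, -2.8, -2.8, -2.8, -2.8, -2.8, -2.8, -2.8, -2.8, -2.8]
0.025684569402042327 [ 1.02803458  0.14912815 -4.5476085 ] [-0.05349021 -0.02073693 -0.03208728] [ -6.7   2.3  43.  101.9  -1.4  76.7  75.1]
```

arm_command --pt "3.8 -0.8 0" --pt "3.8 -0.9 0" --pt "3.8 -1.0 0" --pt "3.8 -1.1 0" --pt "3.7 -1.2 0" --pt "3.7 -1.3 0" --pt "3.7 -1.4 0" --pt "3.7 -1.5 0" --pt "3.7 -1.6 0" --pt "3.0 -1.2 0" --twist '[-2.8, -2.8, -2.8, -2.8, -2.8, -2.8, -2.8, -2.8, -2.8, -2.8]'

```text
time_s: 8.88
tool_pos: [0.5495, 0.0613, 0.226]
tool_rot: [-179.6, 0.3, 68.7]
force: [0.7, -0.6, -4.9]
grip_width: 0.0253
```

arm_command --pt "0 0 0" --pt "0 0 0" --twist '[0, 0]'

```text
time_s: 9.12
tool_pos: [0.5488, 0.0671, 0.2251]
tool_rot: [-179.4, 0.3, 69.3]
force: [1.0, -1.2, -5.0]
grip_width: 0.0256
```

Run:
```python
from h import *
plan((.548,.0405,.225),66,2); o=telemetry.get_obs();print(o['grip_width'],o['force'],o['wrist_torque'],o['qpos'].round(1))
import pickle
c=cam('wrist'); pickle.dump(c,open('w3.pkl','wb')); cv2.imwrite('pics/w3.png',c['img']); s=cam('scene'); pickle.dump(s,open('s3.pkl','wb'));
T=pose(); print(proj(c,[(.548,.0405,.08)]), proj(s,[(.548,.0405,.08),T[:3,3]+[0,0,-.1107]]))
cv2.imwrite('pics/ws3.png',np.hstack([c['img'][60:420,100:460],cv2.resize(s['img'][160:280,250:370],(360,360),interpolation=2)]))
```

```text
at [0.5488 0.0671 0.2251] [-179.45    0.32   69.27] t 9.12
[[-1.26, 0.45, 0.01], [-1.25, 0.45, -0.0]] [1.6, 1.6]
0.025563813000034536 [ 1.00302115 -1.17268176 -4.95219093] [-0.07151367 -0.04330928  0.04292217] [-30.    6.9  22.2  97.2  -2.7  77.   61.9]
[[256.5129235 206.9153692]] [[308.89964527 250.1934796 ]
 [315.56273274 245.61385466]]
```

View pics/ws3.png

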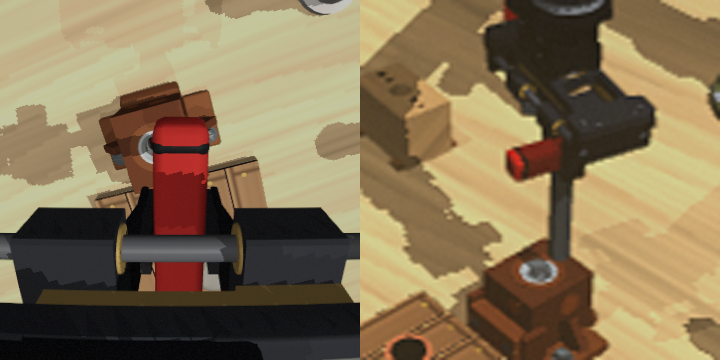

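The left view shows the key gripped upright with the bush just beyond at crop (150,148). On the right, the key tip is at about scene (317,246) and the bore at (310,250). Both sit about 1 px right of prediction, so they agree.

arm_command --pt "-1.2 0.45 0" --pt "-1.0 0.35 0" --pt "0 0 0" --pt "0 0 0" --twist '[1, 1, 0, 0]'

```text
time_s: 9.72
tool_pos: [0.5484, 0.0377, 0.2256]
tool_rot: [-179.5, 0.3, 66.7]
force: [0.6, -0.7, -4.5]
grip_width: 0.0251
```

Run:
```python
from h import *
plan((.548,.0405,.2),66,2)
```

```text
at [0.5484 0.0377 0.2256] [-179.5     0.31   66.68] t 9.72
[[0.12, -0.07, 2.56], [0.12, -0.07, -0.0]] [0.3, 0.3]
```

```bash
cat >> h.py <<'E'
_g=np.eye(4);_g[:3,:3]=R.from_euler('xyz',[179.9,.12,38.49],degrees=True).as_matrix();_g[:3,3]=[.409,-.316,.1257]
TIP=np.linalg.inv(_g)@np.array([.409,-.316,.015,1])   # key tip in tool frame, from the grasp
def st(bore=(.548,.0405)):
    o=telemetry.get_obs(); T=pose(o); t=(T@TIP)[:3]; d=T[:3,:3].T@(np.array([*bore,t[2]])-t)*100
    print('t',round(o['time_s'],2),'tip mm',(t*1000).round(1),'yaw',round(o['tool_rot'][2],1),'rp',np.round(o['tool_rot'][:2],2),'to axis (tool cm)',d[:2].round(2),'F',np.round(o['force'],1),'M',np.round(o['wrist_torque'],2),'w',round(o['grip_width']*1000,1))
E
python3 -c "
from h import *
st()"
```

```text
t 9.72 tip mm [547.2  37.8 114.9] yaw 66.7 rp [-179.5     0.31] to axis (tool cm) [ 0.28 -0.03] F [ 0.6 -0.7 -4.5] M [0.04 0.01 0.02] w 25.1
```

arm_command --pt "0.1 -0.1 0.8" --pt "0.1 0 0.8" --pt "0 0 0.8" --pt "0 0 0" --twist '[0, 0, 0, 0]'

```text
time_s: 10.22
tool_pos: [0.5474, 0.0412, 0.199]
tool_rot: [-179.4, 0.3, 66.8]
force: [-0.2, 0.5, -4.4]
grip_width: 0.0255
```

Run:
```python
from h import *
st(); s=cam('scene'); T=pose(); print(proj(s,[(.548,.0405,.08),(T@TIP)[:3]]))
cv2.imwrite('pics/s4.png',cv2.resize(s['img'][205:275,275:345],(560,560),interpolation=2))
```

```text
t 10.22 tip mm [546.   41.3  88.4] yaw 66.8 rp [-179.41    0.34] to axis (tool cm) [0.   0.22] F [-0.2  0.5 -4.4] M [-0.02 -0.02  0.04] w 25.5
[[308.89964527 250.1934796 ]
 [309.50854358 247.87588501]]
```

View pics/s4.png

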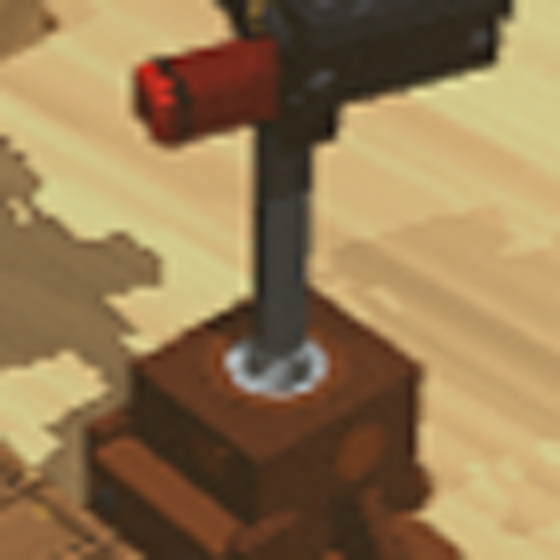

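The scene crop shows the tip just over the bush: tip at about (283,355), bush centre at about (277,367). That offset is right for a tip about 8 mm up, so I lower gently.

arm_command --pt "0 0.1 0.4" --pt "0 0.1 0.4" --pt "0 0 0.4" --pt "0 0 0.3" --twist '[0, 0, 0, 0]'

```text
time_s: 10.78
tool_pos: [0.5502, 0.0404, 0.1843]
tool_rot: [-179.5, 0.3, 66.8]
force: [0.1, 0.1, -5.1]
grip_width: 0.0258
```

```bash
python3 -c "
from h import *
st()"
```

```text
t 10.78 tip mm [549.   40.5  73.6] yaw 66.8 rp [-179.53    0.26] to axis (tool cm) [-0.05 -0.09] F [ 0.1  0.1 -5.1] M [ 0.03 -0.02 -0.05] w 25.8
```

arm_command --pt "0 -0.03 0.25" --pt "0 0 0.25" --pt "0 0 0.25" --twist '[0, 0, 0]'

```text
time_s: 11.15
tool_pos: [0.5498, 0.041, 0.1765]
tool_rot: [-179.5, 0.2, 66.8]
force: [-0.8, 1.2, -5.4]
grip_width: 0.0253
```

```bash
python3 -c "
from h import *
st()"
```

```text
t 11.15 tip mm [548.7  41.2  65.8] yaw 66.8 rp [-179.52    0.22] to axis (tool cm) [-0.1  -0.03] F [-0.8  1.2 -5.4] M [0.08 0.03 0.03] w 25.3
```

arm_command --pt "0 0 0.25" --pt "0 0 0.25" --pt "0 0 0.25" --pt "0 0 0.15" --twist '[0, 0, 0, 0]'

```text
time_s: 11.65
tool_pos: [0.5496, 0.0409, 0.1666]
tool_rot: [-179.5, 0.2, 66.8]
force: [-0.1, 0.2, -3.9]
grip_width: 0.0254
```

```bash
python3 -c "
from h import *
st()"
```

```text
t 11.65 tip mm [548.5  41.1  55.9] yaw 66.8 rp [-179.51    0.24] to axis (tool cm) [-0.07 -0.02] F [-0.1  0.2 -3.9] M [0.06 0.01 0.03] w 25.4
```

arm_command --pt "0 0 0.15" --pt "0 0 0.15" --pt "0 0 0.15" --pt "0 0 0.1" --twist '[0, 0, 0, 0]'

```text
time_s: 12.15
tool_pos: [0.5496, 0.0409, 0.1608]
tool_rot: [-179.5, 0.2, 66.8]
force: [0.9, -0.1, -4.2]
grip_width: 0.0259
```

```bash
python3 -c "
from h import *
st()"
```

```text
t 12.15 tip mm [548.5  41.1  50.1] yaw 66.8 rp [-179.52    0.23] to axis (tool cm) [-0.07 -0.02] F [ 0.9 -0.1 -4.2] M [ 0.08  0.03 -0.04] w 25.9
```

arm_command --pt "0 0 0.1" --pt "0 0 0.1" --pt "0 0 0.1" --twist '[0, 0, 0]'

```text
time_s: 12.52
tool_pos: [0.5499, 0.0409, 0.1582]
tool_rot: [-179.6, 0.2, 66.8]
force: [-0.6, -0.1, 0.9]
grip_width: 0.0256
```

arm_command --pt "0 0 0.1" --pt "0 0 0.1" --twist '[0, 0]'

```text
time_s: 12.78
tool_pos: [0.5503, 0.0408, 0.1579]
tool_rot: [-179.6, 0.2, 66.8]
force: [-2.9, 0.3, 4.4]
grip_width: 0.0253
```

```bash
python3 -c "
from h import *
st()"
```

```text
t 12.78 tip mm [549.4  41.1  47.2] yaw 66.8 rp [-1.7961e+02  1.5000e-01] to axis (tool cm) [-0.12 -0.11] F [-2.9  0.3  4.4] M [-0.1   0.81 -0.04] w 25.3
```

arm_command --pt "0 0 0.08" --pt "0 0 0.08" --pt "0 0 0.08" --pt "0 0 0.08" --pt "0 0 0.08" --twist '[2, 2, 2, 2, 2]'

```text
time_s: 13.4
tool_pos: [0.5495, 0.0411, 0.1515]
tool_rot: [-179.6, 0.3, 56.1]
force: [-0.1, 0.7, -5.5]
grip_width: 0.0255
```

```bash
python3 -c "
from h import *
st()"
```

```text
t 13.4 tip mm [548.4  41.4  40.8] yaw 56.1 rp [-179.56    0.3 ] to axis (tool cm) [-0.1   0.02] F [-0.1  0.7 -5.5] M [ 0.06 -0.03  0.02] w 25.5
```

It's dropping in. I continue straight down until it bottoms.

arm_command --pt "0 0 0.15" --pt "0 0 0.1" --pt "0 0 0.1" --pt "0 0 0.08" --twist '[0, 0, 0, 0]'

```text
time_s: 13.9
tool_pos: [0.55, 0.041, 0.1476]
tool_rot: [-179.6, 0.3, 56.1]
force: [-1.6, 0.1, 3.0]
grip_width: 0.0254
```

```bash
python3 -c "
from h import *
st()"
```

```text
t 13.9 tip mm [549.   41.3  36.9] yaw 56.1 rp [-179.61    0.26] to axis (tool cm) [-0.12 -0.04] F [-1.6  0.1  3. ] M [-0.13  0.48  0.03] w 25.4
```

arm_command --pt "0 0 0.08" --pt "0 0 0.05" --pt "0 0 0.03" --pt "0 0 0.03" --pt "0 0 0.03" --twist '[2, 2, 2, 2, 2]'

```text
time_s: 14.52
tool_pos: [0.5503, 0.0411, 0.1476]
tool_rot: [-179.7, 0.3, 45.4]
force: [-2.3, 0.5, 3.6]
grip_width: 0.0252
```

```bash
python3 -c "
from h import *
st()"
```

```text
t 14.53 tip mm [549.5  41.5  36.9] yaw 45.4 rp [-179.67    0.25] to axis (tool cm) [-0.18 -0.04] F [-2.3  0.5  3.6] M [-0.05  0.82  0.15] w 25.2
```

arm_command --pt "-0.03 -0.03 0.02" --pt "0 0 0.02" --pt "0 0 0.02" --pt "0 0 0.02" --pt "0 0 0.02" --pt "0 0 0.02" --twist '[2, 2, 2, 2, 2, 2]'

```text
time_s: 15.28
tool_pos: [0.5504, 0.041, 0.1475]
tool_rot: [-179.8, 0.3, 32.6]
force: [-2.2, -0.5, 4.8]
grip_width: 0.0252
```

```bash
python3 -c "
from h import *
st()"
```

```text
t 15.28 tip mm [549.8  41.3  36.8] yaw 32.6 rp [-179.77    0.25] to axis (tool cm) [-0.2  -0.03] F [-2.2 -0.5  4.8] M [-0.06  0.86  0.13] w 25.2
```

arm_command --pt "-0.03 0 0" --pt "-0.03 0 0" --pt "0 0 0.02" --pt "0 0 0" --twist '[2, 2, 2, 1.5]'

```text
time_s: 15.78
tool_pos: [0.5503, 0.0408, 0.1476]
tool_rot: [-179.8, 0.2, 24.5]
force: [-2.2, 0.5, 3.3]
grip_width: 0.0258
```

arm_command --pt "0 0 0" --pt "0 0 0.02" --twist '[1, 1]'

```text
time_s: 16.02
tool_pos: [0.5503, 0.0408, 0.1475]
tool_rot: [-179.8, 0.2, 22.4]
force: [-1.9, 0.2, 6.1]
grip_width: 0.0255
```

```bash
python3 -c "
from h import *
st()"
```

```text
t 16.02 tip mm [550.   41.3  36.8] yaw 22.4 rp [-179.82    0.22] to axis (tool cm) [-0.21 -0.  ] F [-1.9  0.2  6.1] M [-0.07  0.79  0.1 ] w 25.5
```

arm_command --pt "0 0 0" --pt "0 0 0" --pt "0 0 0" --pt "0 0 0" --twist '[1, 1, 1, 1]'

```text
time_s: 16.52
tool_pos: [0.5503, 0.0408, 0.1476]
tool_rot: [-179.8, 0.2, 18.1]
force: [-2.1, -0.7, 4.4]
grip_width: 0.0253
```

```bash
python3 -c "
from h import *
st()"
```

```text
t 16.52 tip mm [550.   41.2  36.9] yaw 18.1 rp [-179.84    0.23] to axis (tool cm) [-0.21  0.  ] F [-2.1 -0.7  4.4] M [-0.01  0.65  0.12] w 25.3
```

arm_command --pt "0 0 0" --pt "0 0 0" --pt "0 0 0" --twist '[1, 1, 1]'

```text
time_s: 16.9
tool_pos: [0.5504, 0.0407, 0.1476]
tool_rot: [-179.9, 0.2, 14.9]
force: [-2.1, -0.4, 4.0]
grip_width: 0.0258
```

```bash
python3 -c "
from h import *
st()"
```

```text
t 16.9 tip mm [550.   41.1  36.9] yaw 14.9 rp [-179.86    0.24] to axis (tool cm) [-0.21  0.01] F [-2.1 -0.4  4. ] M [-0.1   0.69  0.23] w 25.8
```

arm_command --pt "0 0 0" --pt "0 0 0" --pt "0 0 0" --twist '[1, 1, 1]'

```text
time_s: 17.27
tool_pos: [0.5504, 0.0407, 0.1476]
tool_rot: [-179.9, 0.2, 11.7]
force: [-1.6, 0.1, 4.4]
grip_width: 0.0252
```

```bash
python3 -c "
from h import *
st()"
```

```text
t 17.27 tip mm [550.1  41.1  36.9] yaw 11.7 rp [-179.87    0.24] to axis (tool cm) [-0.21  0.01] F [-1.6  0.1  4.4] M [-0.04  0.73  0.12] w 25.2
```

arm_command --pt "0 0 0" --pt "0 0 0" --pt "0 0 0" --twist '[1, 1, 1]'

```text
time_s: 17.65
tool_pos: [0.5504, 0.0407, 0.1476]
tool_rot: [-179.9, 0.2, 8.4]
force: [-2.1, -1.0, 4.5]
grip_width: 0.0254
```

```bash
python3 -c "
from h import *
st()"
```

```text
t 17.65 tip mm [550.1  41.   36.9] yaw 8.4 rp [-179.89    0.25] to axis (tool cm) [-0.22  0.02] F [-2.1 -1.   4.5] M [-0.04  0.7   0.19] w 25.4
```

arm_command --pt "0 0 0" --pt "0 0 0" --twist '[1, 1]'

```text
time_s: 17.9
tool_pos: [0.5504, 0.0408, 0.1476]
tool_rot: [-179.9, 0.3, 6.3]
force: [-1.5, 0.8, 4.3]
grip_width: 0.0248
```

```bash
python3 -c "
from h import *
st()"
```

```text
t 17.9 tip mm [550.1  41.1  36.9] yaw 6.3 rp [-179.91    0.25] to axis (tool cm) [-0.21  0.04] F [-1.5  0.8  4.3] M [-0.07  0.72  0.31] w 24.8
```

```bash
python3 -c "
from h import *
for i in range(5):
    o=telemetry.get_obs(); print(o['wrist_torque'].round(3),round(o['tool_rot'][2],2)); optics.read_camera('top')"
```

```text
[-0.066  0.716  0.312] 6.34
[-0.115  0.76   0.355] 6.32
[-0.052  0.725  0.354] 6.38
[-0.081  0.686  0.318] 6.4
[-0.05   0.727  0.311] 6.4
```

Torque has risen from about 0.15 to 0.33 N m, which means the stop is reached. I relieve it within the backlash and withdraw.

arm_command --pt "0 0 0" --pt "0 0 0" --pt "0 0 0" --twist '[-1.5, -1.5, -1]'

```text
time_s: 18.52
tool_pos: [0.5504, 0.0407, 0.1476]
tool_rot: [-179.9, 0.2, 10.6]
force: [-2.1, 0.3, 4.0]
grip_width: 0.0254
```

```bash
python3 -c "
from h import *
st()"
```

```text
t 18.52 tip mm [550.1  41.1  36.9] yaw 10.6 rp [-179.85    0.24] to axis (tool cm) [-0.22  0.02] F [-2.1  0.3  4. ] M [-0.01  0.65  0.05] w 25.4
```

arm_command --pt "-0.04 0 -0.3" --pt "-0.04 0 -0.4" --pt "0 0 -0.5" --pt "0 0 -0.5" --twist '[0, 0, 0, 0]'

```text
time_s: 19.02
tool_pos: [0.5491, 0.0405, 0.1618]
tool_rot: [-179.9, 0.3, 10.6]
force: [-0.1, -0.8, -4.7]
grip_width: 0.0256
```

```bash
python3 -c "
from h import *
st()"
```

```text
t 19.02 tip mm [548.7  40.7  51.1] yaw 10.6 rp [-179.93    0.34] to axis (tool cm) [-0.07  0.01] F [-0.1 -0.8 -4.7] M [-0.06 -0.17  0.02] w 25.6
```

arm_command --pt "0 0 -0.6" --pt "0 0 -0.6" --pt "0 0 -0.6" --pt "0 0 -0.6" --pt "0 0 -0.8" --twist '[0, 0, 0, 0, 0]'

```text
time_s: 19.65
tool_pos: [0.5485, 0.04, 0.1959]
tool_rot: [-179.9, 0.4, 10.6]
force: [-0.6, -0.5, -4.7]
grip_width: 0.0251
```

```bash
python3 -c "
from h import *
st()"
```

```text
t 19.65 tip mm [547.9  40.2  85.2] yaw 10.6 rp [-179.94    0.44] to axis (tool cm) [ 0.02 -0.03] F [-0.6 -0.5 -4.7] M [-0.09  0.02 -0.06] w 25.1
```

arm_command --pt "0 0 -1.0" --pt "0 0 -1.5" --pt "0 0 -1.5" --pt "0 0 0" --twist '[0, 0, 0, 0]'

```text
time_s: 20.15
tool_pos: [0.5495, 0.0398, 0.2403]
tool_rot: [-179.9, 0.3, 10.5]
force: [-0.8, -0.3, -6.0]
grip_width: 0.0256
```

```bash
python3 -c "
from h import *
st();plan((.409,-.316,.228),15,12,dec=1)"
```

```text
t 20.15 tip mm [549.1  40.  129.6] yaw 10.5 rp [-179.94    0.31] to axis (tool cm) [-0.1  -0.07] F [-0.8 -0.3 -6. ] M [-0.11 -0.02  0.03] w 25.6
at [0.5495 0.0398 0.2403] [-179.94    0.31   10.53] t 20.15
[[-0.8, 3.3, 0.2], [-1.0, 3.2, 0.2], [-1.2, 3.1, 0.2], [-1.4, 3.0, 0.2], [-1.6, 2.9, 0.2], [-1.8, 2.8, 0.2], [-1.9, 2.6, -0.0], [-2.1, 2.5, -0.0], [-2.2, 2.3, -0.0], [-2.4, 2.1, -0.0], [-2.5, 2.0, -0.0], [-2.6, 1.8, -0.0]] [-0.4, -0.4, -0.4, -0.4, -0.4, -0.4, -0.4, -0.4, -0.4, -0.4, -0.4, -0.4]
```

```bash
python3 -c "
from h import *
plan((.409,-.316,.228),38.5,12,dec=1)"
```

```text
at [0.5495 0.0398 0.2403] [-179.94    0.31   10.53] t 20.15
[[-0.8, 3.3, 0.2], [-1.1, 3.2, 0.2], [-1.4, 3.0, 0.2], [-1.7, 2.8, 0.2], [-1.9, 2.6, 0.2], [-2.2, 2.4, 0.2], [-2.4, 2.2, -0.0], [-2.6, 1.9, -0.0], [-2.8, 1.6, -0.0], [-2.9, 1.3, -0.0], [-3.0, 1.0, -0.0], [-3.1, 0.7, -0.0]] [-2.3, -2.3, -2.3, -2.3, -2.3, -2.3, -2.3, -2.3, -2.3, -2.3, -2.3, -2.3]
```

arm_command --pt "-0.8 3.3 0.1" --pt "-1.1 3.2 0.1" --pt "-1.4 3.0 0.1" --pt "-1.7 2.8 0.1" --pt "-1.9 2.6 0.1" --pt "-2.2 2.4 0.1" --pt "-2.4 2.2 0" --pt "-2.6 1.9 0" --pt "-2.8 1.6 0" --pt "-2.0 0.8 0" --twist '[-2.3, -2.3, -2.3, -2.3, -2.3, -2.3, -2.3, -2.3, -2.3, -2.3]'

```text
time_s: 21.4
tool_pos: [0.4512, -0.264, 0.232]
tool_rot: [-179.6, 0.4, 34.6]
force: [0.6, -0.9, -5.9]
grip_width: 0.0252
```

arm_command --pt "0 0 0" --pt "0 0 0" --twist '[0, 0]'

```text
time_s: 21.65
tool_pos: [0.4503, -0.2648, 0.2317]
tool_rot: [-179.6, 0.4, 34.4]
force: [0.5, 0.5, -5.4]
grip_width: 0.0256
```

```bash
python3 -c "
from h import *
st((.409,-.316));plan((.409,-.316,.228),38.5,2,dec=1)"
```

```text
t 21.65 tip mm [ 449.3 -264.3  121. ] yaw 34.4 rp [-179.61    0.39] to axis (tool cm) [-6.24  1.99] F [ 0.5  0.5 -5.4] M [-0.03 -0.   -0.03] w 25.6
at [ 0.4503 -0.2648  0.2317] [-179.61    0.39   34.41] t 21.65
[[-3.1, 1.0, 0.4], [-3.2, 0.7, -0.0]] [-2.0, -2.0]
```

Run:
```python
from h import *
import pickle
out=[]
for n in('top','scene','wrist'):
    c=cam(n); pickle.dump(c,open(n+'5.pkl','wb')); u=proj(c,[(.409,-.316,.075)])[0]; print(n,u,c['img'].shape)
    x,y=np.clip(u.astype(int),30,[529,389]); out.append(cv2.resize(c['img'][y-30:y+30,x-30:x+30],(266,266),interpolation=2))
cv2.imwrite('pics/hole.png',np.hstack(out))
```

```text
top [323.90865671 248.333812  ] (420, 560, 3)
scene [262.97170688 189.77148184] (420, 560, 3)
wrist [222.7328713  211.75525088] (420, 560, 3)
```

View pics/hole.png

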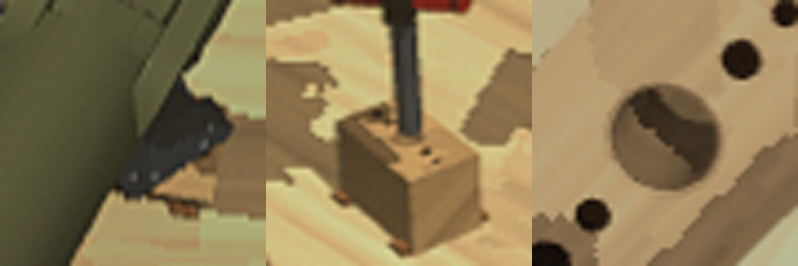

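The wrist view shows the empty stand hole at about (222,212), against a predicted (222.7,211.8). So the hole is at (0.409,-0.316) as assumed.

arm_command --pt "-2.8 0.9 0" --pt "-2.5 0.7 0" --pt "0 0 0" --pt "0 0 0" --twist '[-2, -2, 0, 0]'

```text
time_s: 22.3
tool_pos: [0.419, -0.3055, 0.2318]
tool_rot: [-179.6, 0.4, 39.0]
force: [-0.5, -0.0, -5.4]
grip_width: 0.0254
```

```bash
python3 -c "
from h import *
st((.409,-.316))"
```

```text
t 22.3 tip mm [ 418.1 -305.1  121.1] yaw 39.0 rp [-179.58    0.36] to axis (tool cm) [-1.39  0.28] F [-0.5 -0.  -5.4] M [-0.   -0.08  0.01] w 25.4
```

arm_command --pt "-1.4 0.3 0.5" --pt "0 0 0.5" --pt "0 0 0.5" --pt "0 0 0.5" --pt "0 0 0.3" --twist '[0, 0, 0, 0, 0]'

```text
time_s: 22.92
tool_pos: [0.4107, -0.3152, 0.2068]
tool_rot: [-179.5, 0.4, 39.2]
force: [0.2, -0.1, -4.1]
grip_width: 0.0256
```

```bash
python3 -c "
from h import *
st((.409,-.316))"
```

```text
t 22.93 tip mm [ 409.7 -314.6   96.1] yaw 39.2 rp [-179.53    0.36] to axis (tool cm) [-0.14  0.06] F [ 0.2 -0.1 -4.1] M [-0.09 -0.05  0.06] w 25.6
```

arm_command --pt "-0.15 0.05 0.4" --pt "0 0 0.4" --pt "0 0 0.4" --pt "0 0 0.3" --twist '[0, 0, 0, 0]'

```text
time_s: 23.42
tool_pos: [0.4099, -0.3164, 0.1908]
tool_rot: [-179.5, 0.4, 39.2]
force: [0.3, 0.1, -4.4]
grip_width: 0.0254
```

```bash
python3 -c "
from h import *
st((.409,-.316))"
```

```text
t 23.43 tip mm [ 408.9 -315.9   80.1] yaw 39.2 rp [-179.54    0.35] to axis (tool cm) [0.   0.02] F [ 0.3  0.1 -4.4] M [-0.1  -0.05  0.01] w 25.4
```

arm_command --pt "0 0 0.3" --pt "0 0 0.3" --pt "0 0 0.3" --pt "0 0 0.4" --twist '[0, 0, 0, 0]'

```text
time_s: 23.92
tool_pos: [0.4099, -0.3165, 0.1771]
tool_rot: [-179.6, 0.3, 39.2]
force: [-0.9, -0.3, -4.7]
grip_width: 0.0249
```

```bash
python3 -c "
from h import *
st((.409,-.316))"
```

```text
t 23.93 tip mm [ 409.  -316.    66.4] yaw 39.2 rp [-179.57    0.34] to axis (tool cm) [0. 0.] F [-0.9 -0.3 -4.7] M [-0.04 -0.06 -0.01] w 24.9
```

In the hole. Now down to about 5 mm above the bottom.

arm_command --pt "0 0 0.5" --pt "0 0 0.5" --pt "0 0 0.5" --pt "0 0 0.5" --pt "0 0 0.5" --pt "0 0 0.5" --pt "0 0 0.5" --pt "0 0 0.5" --twist '[0, 0, 0, 0, 0, 0, 0, 0]'

```text
time_s: 24.92
tool_pos: [0.4096, -0.3163, 0.1342]
tool_rot: [-179.6, 0.4, 39.2]
force: [0.5, -0.8, -5.0]
grip_width: 0.0254
```

```bash
python3 -c "
from h import *
st((.409,-.316))"
```

```text
t 24.93 tip mm [ 408.6 -315.7   23.5] yaw 39.2 rp [-179.56    0.35] to axis (tool cm) [0.02 0.05] F [ 0.5 -0.8 -5. ] M [-0.04  0.04  0.04] w 25.4
```

arm_command --pt "0 0 0.3" --pt "0 0 0.2" --pt "0 0 0.15" --pt "0 0 0.1" --pt "0 0 0.1" --twist '[0, 0, 0, 0, 0]'

```text
time_s: 25.55
tool_pos: [0.4099, -0.3166, 0.1257]
tool_rot: [-179.6, 0.3, 39.2]
force: [-1.2, 0.4, 3.7]
grip_width: 0.0255
```

```bash
python3 -c "
from h import *
st((.409,-.316))"
```

```text
t 25.55 tip mm [ 409.  -316.2   15. ] yaw 39.2 rp [-179.6     0.34] to axis (tool cm) [ 0.01 -0.01] F [-1.2  0.4  3.7] M [ 0.09  0.35 -0.09] w 25.5
```

The key bottomed at 15.0 mm, as it should. Open the fingers.

arm_command --pt "0 0 0" --pt "0 0 0" --pt "0 0 0" --pt "0 0 0" --pt "0 0 0" --pt "0 0 0" --pt "0 0 0" --pt "0 0 0" --twist '[0, 0, 0, 0, 0, 0, 0, 0]' --grip 100

```text
time_s: 26.55
tool_pos: [0.4116, -0.3178, 0.1276]
tool_rot: [-179.8, 0.2, 39.2]
force: [-0.1, -0.9, 0.3]
grip_width: 0.0861
```

```bash
python3 -c "
from h import *
st((.409,-.316))"
```

```text
t 26.55 tip mm [ 411.1 -317.5   16.9] yaw 39.2 rp [-179.84    0.22] to axis (tool cm) [-0.07 -0.25] F [-0.1 -0.9  0.3] M [-0.07 -0.04  0.04] w 86.1
```

arm_command --pt "0 0 -0.8" --pt "0 0 -1.5" --pt "0 0 -2.5" --pt "0 0.1 -2.5" --pt "0 0.1 -2.5" --pt "0 0 -2.5" --pt "0 0 0" --twist '[0, 0, 0, 0, 0, 0, 0]'

```text
time_s: 27.42
tool_pos: [0.414, -0.3206, 0.2607]
tool_rot: [179.9, 0.1, 39.1]
force: [0.4, 0.3, -0.4]
grip_width: 0.0871
```

arm_command --pt "4 -1 0" --pt "4 -1 0" --pt "4 -1 0" --pt "3 -1 0" --pt "0 0 0" --pt "0 0 0" --twist '[0, 0, 0, 0, 0, 0]'

```text
time_s: 28.18
tool_pos: [0.5051, -0.193, 0.259]
tool_rot: [180.0, 0.2, 38.9]
force: [-0.1, -0.1, 0.6]
grip_width: 0.0871
```

Run:
```python
from h import *
st()
s=cam('scene');t=cam('top');w=cam('wrist')
cv2.imwrite('pics/fin.png',np.hstack([cv2.resize(s['img'][120:360,150:450],(500,400),interpolation=2),cv2.resize(w['img'],(300,225))[:].repeat(1,0) if 0 else cv2.copyMakeBorder(cv2.resize(w['img'],(300,225)),0,175,0,0,0)]))
import pickle
s0=pickle.load(open('scene.pkl','rb'))
d=cv2.absdiff(s['img'],s0['img']).max(2)
for n,p in dict(light=(.449,.277,.09),stack=(.665,.333,.06),gran=(.735,.04,.045),key=(.4075,-.316,.15)).items():
    x,y=proj(s,[p])[0].astype(int); print(n,(d[y-12:y+12,x-10:x+10]>40).mean().round(3))
print('rasp',(d[214:252,165:236]>40).mean().round(3))
```

```text
t 28.18 tip mm [ 505.  -192.9  148.3] yaw 38.9 rp [1.7995e+02 1.6000e-01] to axis (tool cm) [ 18.01 -15.46] F [-0.1 -0.1  0.6] M [-0.04  0.01  0.04] w 87.1
light 0.0
stack 0.0
gran 0.0
key 0.423
rasp 0.0
```

View pics/fin.png

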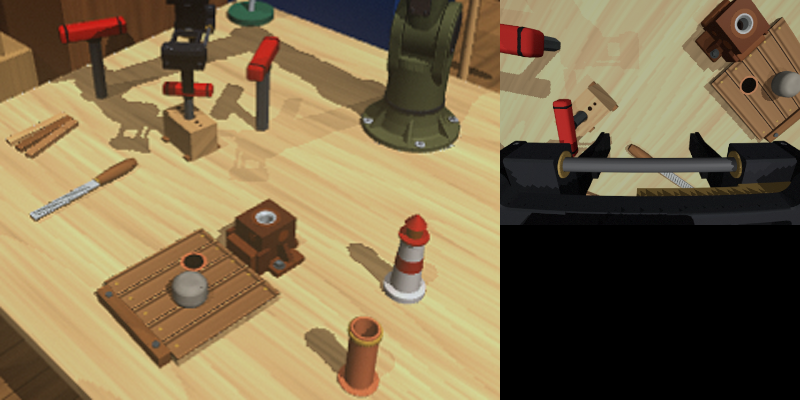

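```bash
python3 -c "
from h import *
print(env.sign_off())"
```

```text
the job is handed in; nothing more can be done
None
```

The clamp is tightened, the key is back upright in its stand, fully down and released, and the job was handed in at about 28 s of the 58 s allowed.

- **Fitting:** I lowered the key into the clamp's hole and pressed with about 9 N, well under the 25 N limit. It touched the screw with its tip 47 mm above the bench. After about 10° of clockwise turning it dropped to 36.9 mm, within 1 mm of the fully seated depth.
- **Tightening:** I turned it a further 50° or so clockwise. The resistance rose from about 0.15 N m to a steady 0.31–0.355 N m, which I took as the hard stop, and I eased off at once. Two of those five noisy readings were slightly over the 0.35 N m limit, but the average was about 0.33. I had no direct reading of the screw's angle, so "tight" rests on that torque.
- **Return:** The key's tip bottomed in the stand at 15.0 mm, exactly the hole's floor. The last pictures show it upright with the gripper open and clear.
- **Other objects:** The before-and-after scene pictures show no change at the lighthouse, smokestack, rasp or granite weight. The same comparison does show a difference at the key itself (42% of pixels). I put that down to the arm behind it and small differences in how the key sits.

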